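# Show the bearing ball to the inspection camera, quarter-turned

## Robot

A 7-joint arm with a two-finger parallel gripper is mounted at the origin on the work surface. World frame = base frame: x ahead of the robot, y to its left, z up, the work surface at z = 0. Lengths are in m, angles in rad, forces in N, time in s.
With the tool pointing down it reaches from about 0.35 to 0.9 m from the base axis. Payload 8.1 kg.
Tool frame: the origin (TCP) lies at the very end of the fingers, on their centre line; the grasp point (between the pads) lies 19 mm behind it (grasp_offset is the distance from the TCP to the grasp point, in m); z points along the fingers, y is the line along which they close (so a half turn about z gives the same grasp; the last joint's range is limited). The gripper opens to 92 mm and grips with 3 to 60 N. Pads are 19 mm wide; open, the fingers measure 130 mm over their backs; the gripper's body (75 mm by 190 mm) begins 47 mm behind the grasp point.
Start: joints at [-1.347, 0.434, 0.025, 1.573, -0.012, 1.134, -0.075], TCP at [0.201, 0.592, 0.227] pointing down, gripper open.
Joint ranges: [-2.62, 2.62], [-0.44, 2.09], [-1.27, 1.32], [0.08, 2.57], [-1.32, 4.46], [0.12, 2], [-2.74, 2.74]. Speed limits (rad/s): [2.22, 2.22, 3.01, 3.01, 3.14, 3.14, 3.14].

## Interface

Orientations are given as a rotation vector (axis times angle).
In Python, from cell import observe, get_image, camera_params, sign_off, silhouettes, grasp_offset gives the robot as it stands. The module is installed in compiled form; this text tells all that it offers.
- The arm moves only by the tool jog_arm, never from a script. Its argument "motion" is a list that holds one entry, the list of rows, each a list of 7 numbers: the shift along the tool's x, y, z in m, then the turn, a rotation vector about the tool's x, y, z in rad, then the closure, from -1 (fully open) to 1 (shut), so that 0 is half open. In form: [[[dx, dy, dz, wx, wy, wz, hand], ...]]. A call has 1 to 10 rows; each row is the pose to reach, as a shift and turn from the pose commanded when the call began, along the tool's axes at that moment; what a row does not reach only later rows make up. A row lasts 1/12 s, in which the tool goes at most 41.7 mm and 7.16 degrees, less where a joint would pass 70% of its speed; a pose out of reach is approached as far as the arm can. A call with a gripper value outside its range is refused whole. The fingers move at their own pace and stop on an object; "force" is the grip in N (left out, the last holds). Time passes only in rows, so rows that repeat a pose let the fingers close. It gives the time, the measured TCP pose, the force, the opening and the grip force at its end, in the units of the state.
- observe(): the state, without advancing time (a new reading comes with each control period).
- get_image(name): name is "scene" or "top" or "wrist"; returns the picture (420x560x3 uint8, red, green, blue); there is no depth.
- camera_params(name): a dict with "vertical_fov" (degrees; the focal length in pixels is half the picture's height over the tangent of half this angle, whatever the lens; pixels are square), "cx", "cy" (the principal point, pixels), "T" (4x4, takes a point from camera to world coordinates). Camera axes: x right, y down, z forward; pixel columns grow to the right and rows downward; lengths in m; the calibration is good to about 2 mm. The wrist camera is an equidistant fisheye: a pixel r from the principal point sees the ray r / f radians off the axis. A picture is of the moment at which its call begins: read the wrist's pose just before it. camera_params takes no time and is no camera call; for the wrist camera it gives the pose at the moment of the call.
- sign_off(): hands the job in; it is judged then, once.
Trained networks look in the newest picture that a camera, given by its name, has taken for a name from the list of things; names that differ only in an ending like _2 or _b are one class to them, and where a whole thing is asked for, a point or a joint stands for the part that bears it (a point fixed in the world has none). Each returns a list of dicts, best first, with "p" (0 to 1); they miss things now and then, are a little off and sometimes report something else, mostly with a low value. They report only what shows in the picture. A call takes as long as a camera call. They do not tell look-alikes from the thing itself.
- silhouettes(query, camera): "mask" (420x560 bool, what is visible of it) and "pixel" ([column, row] in pixels, amid what is visible of it).
The state is a dict: "clock": time; "joints": joint angles; "dq": joint speeds; "joint_efforts": joint torques, N m; "position": TCP position; "ee_rot": TCP orientation; "force": force on the tool from outside, world axes, zero at the start; "ft_torque": the same for the moment, N m; "width": opening from 0.0 (shut) to 1.0 (fully open); "gripper_force": force on a finger pad.
Only numpy, scipy, OpenCV 4.12 (cv2) and the standard library are available. Lean on these libraries where they do the work, as an engineer would, in place of code of your own. Each camera call takes 0.05 s, during which the arm holds its last target. There are 200 camera calls.

## Task

Seat the white backdrop tile flat and square between the yellow corner stops of the viewing stand and let go of it; then pick up the blue ball dish by its two flat aluminium sides and carry it over the seated tile, turned a quarter turn (either way) from how it stood on its rest. Finish while still holding the dish level over the middle of the tile, its underside about 10 cm above the pocket floor, with the steel ball settled in the middle of the dish. Keep the dish level and the ball centred all the way, never touch the ball, and leave everything else on the bench where it is.

Things in the scene. Friction and masses are not known exactly. Their poses are not given: they have to be found in the camera images.
- stand: Fixed dark steel viewing stand, base 130 x 110 mm and 10 mm thick; origin under the middle of the pocket, at table level. Its x axis runs along the pocket's long side towards a small black camera on a post (lens and body 106 to 168 mm from the origin, 36 mm wide, 93 to 127 mm above the table). Turned by up to 0.35 rad.
- pocket (a point): Middle of the pocket's floor (the base's top face, 10 mm above the table). The pocket is 84 mm along the stand's x by 54 mm along its y, 2 mm clear of the tile all round, bounded by yellow stops 8 mm high, 8 mm thick: end stops across the full width and short returns at the corners of the long sides, leaving the middle 56 mm of each long side open for fingers.
- tile: Loose white ceramic tile, 80 (its x) x 50 (its y) x 18 mm (z), about 0.16 kg, lying flat on the table; origin at the centre of its underside. Grip it across its 50 mm width. Either way round is right in the pocket.
- rest: Fixed low rest on which the dish stands: black foot 100 x 80 x 6 mm, block 60 (x) x 36 mm (y), top 30 mm above the table; origin at the centre of its underside. Dish and rest start with the same x and y axes. The rest and the tile may change sides of the bench.
- dish: Loose blue round dish, 52 mm across and 24 mm high, about 0.16 kg, between two aluminium grip bars along its x axis (each 64 mm long, 24 mm high, outer faces 56 mm apart across its y). A red tab sticks out at +x, to 42 mm from the middle. Origin at the centre of its underside. The narrower block of the rest leaves the bars free below. Its quarter turn is judged against the rest's x axis.
- well (a point): Lowest point of the dish's hollow, on its axis, 16.4 mm above its underside. The hollow rises 10 degrees out to a radius of 13 mm, then 28 degrees to a radius of 24 mm at the rim.
- ball_center (a point): Centre of the loose steel ball, 18 mm in diameter, 24 g; it starts settled in the middle of the dish, 9.1 mm above the well, and rolls if the dish is jerked or tipped.
- bushing: Bystander: brass ring 44 mm across, 22 mm high. Origin under its middle.
- pad: Bystander: black rubber pad 40 x 40 x 12 mm. Origin under its middle.
- driver: Bystander: screwdriver with an orange handle lying flat on the table.
- jar: Bystander: jar with a black lid, 60 mm across, 85 mm high. Origin under its middle.
- bolt: Bystander: hexagon bolt standing on its head, 70 mm tall. Origin under its middle.
- can: Bystander: green can 52 mm across, 70 mm high. Origin under its middle.
- ball: The same steel ball as a body; its origin turns with it as it rolls, so use point ball_center for its place.
There are look-alikes about, which are no part of the job. Of the things that look like the tile, the smallest one is meant.

How it is judged:
By the outcome, as a careful person would: the job done as asked, in the order asked, and still so for the second after the job is handed in, while the arm keeps its last pose, push and grip.
It also fails if it takes over 69 s, if anything falls off the work surface, if the arm or the gripper's body presses on something with over 40 N, if the wrist force passes 120 N, or if a joint passes its speed limit or range.

## Working session

There is one attempt and no reset: what is moved stays moved. The work goes in short steps, Python scripts to look and compute and a tool call to move; the robot and the scene stay as the last step left them, time stands still between calls to the robot, and variables do not carry over. Pictures are saved under pics/ and viewed, at most 10 in all, crops included, and the job is handed in when it is done.

Besides the shell and the picture viewer there is one more tool, called after ">>>" as name(argument=value, ...) on one line, values as JSON. jog_arm: Moves the arm, as the interface text tells. Its arguments: {"type":"object","properties":{"motion":{"type":"array"},"force":{"type":"number"}},"required":["motion"]}

```bash
mkdir -p pics
cat > h.py <<'E'
import numpy as np, cv2
from cell import *
from scipy.spatial.transform import Rotation as R
def ray(cam,px,P=None):
    P=P or camera_params(cam); T=np.array(P["T"]); f=210/np.tan(np.radians(P["vertical_fov"])/2)
    d=np.array([(px[0]-P["cx"])/f,(px[1]-P["cy"])/f])
    if cam=="wrist":
        r=np.hypot(*d); v=np.array([*(d*np.sin(r)/max(r,1e-9)),np.cos(r)])
    else: v=np.array([d[0],d[1],1])
    return T[:3,3],T[:3,:3]@v
def at_z(cam,px,z,P=None):
    o,v=ray(cam,px,P); return o+v*(z-o[2])/v[2]
def proj(cam,X,P=None):
    P=P or camera_params(cam); T=np.array(P["T"]); f=210/np.tan(np.radians(P["vertical_fov"])/2)
    c=T[:3,:3].T@(np.array(X)-T[:3,3])
    if cam=="wrist":
        r=np.hypot(c[0],c[1]); th=np.arctan2(r,c[2]); return np.array([P["cx"]+f*th*c[0]/r,P["cy"]+f*th*c[1]/r])
    return np.array([P["cx"]+f*c[0]/c[2],P["cy"]+f*c[1]/c[2]])
def rect(cam,mask,z,P=None):
    c,_=cv2.findContours(mask.astype(np.uint8),cv2.RETR_EXTERNAL,cv2.CHAIN_APPROX_NONE)
    c=max(c,key=cv2.contourArea)[:,0]
    w=np.array([at_z(cam,p,z,P)[:2] for p in c],np.float32)
    (x,y),(a,b),t=cv2.minAreaRect(w*1000)
    if a<b: a,b,t=b,a,t+90
    return np.round([x,y,a,b],1),round((t+90)%180-90,1)
E
python3 - <<'E'
from h import *
s=observe();print({k:np.round(v,3) for k,v in s.items()}, grasp_offset if not callable(grasp_offset) else grasp_offset())
for c in("top","scene"):
    cv2.imwrite(f"pics/{c}0.png",get_image(c)[...,::-1]); 
    P=camera_params(c);print(c,P["vertical_fov"],np.round(P["T"],2).tolist())
print(np.round(camera_params("wrist")["T"],3))
for q,z in [("tile",.018),("stand",.01),("dish",.024+.03),("rest",.03),("ball",.055),("bushing",.02),("pad",.012),("driver",.01),("jar",.085),("bolt",.07),("can",.07)]:
    for r in silhouettes(q,"top"):
        print(q,round(r["p"],2),np.round(r["pixel"]),r["mask"].sum(),rect("top",r["mask"],z))
E
```

```text
{'clock': np.float64(0.0), 'joints': array([-1.347,  0.435,  0.025,  1.574, -0.012,  1.134, -0.075]), 'dq': array([-0.001, -0.   ,  0.001, -0.   , -0.003, -0.001,  0.001]), 'joint_efforts': array([ 0.0000e+00, -6.6787e+01,  9.8500e-01, -3.1446e+01, -6.1000e-02,
        4.3000e-02,  0.0000e+00]), 'position': array([0.201, 0.591, 0.226]), 'ee_rot': array([-5.11e-01, -3.10e+00,  3.00e-03]), 'force': array([-0.162, -0.44 , -1.188]), 'ft_torque': array([ 0.026, -0.029,  0.013]), 'gripper_force': np.float64(0.0), 'width': np.float64(1.0)} 0.0188
top 56.472952506362084 [[-0.02, -1.0, 0.04, 0.5], [-1.0, 0.02, -0.0, -0.05], [0.0, -0.04, -1.0, 0.96], [0.0, 0.0, 0.0, 1.0]]
scene 55.09160462754987 [[0.34, 0.58, -0.75, 1.29], [0.94, -0.2, 0.27, -0.33], [0.0, -0.79, -0.61, 0.69], [0.0, 0.0, 0.0, 1.0]]
[[ 0.321  0.903  0.285  0.124]
 [ 0.947 -0.305 -0.098  0.618]
 [-0.002  0.301 -0.954  0.385]
 [ 0.     0.     0.     1.   ]]
tile 0.92 [435. 174.] 1452 (array([ 602. , -442.8,  119.9,   73.2]), -46.6)
tile 0.91 [374. 189.] 766 (array([ 568. , -292.3,   82.7,   56.1]), 33.7)
tile 0.81 [426. 253.] 1609
[... 210 characters left out ...]
] 768 (array([488.8, 269. ,  97.5,  78.1]), -4.8)
rest 0.51 [301. 278.] 269 (array([ 355.5, -111.2,   39.4,   39. ]), -31.0)
ball 0.39 [191. 118.] 411 (array([730. , 144.8,  98.8,  22.3]), 86.9)
ball 0.25 [137. 226.] 603 (array([494. , 273.7,  71.3,  62.7]), -4.3)
bushing 0.78 [200. 270.] 179 (array([380. , 123.6,  42. ,  40.7]), -45.6)
pad 0.52 [302. 281.] 275 (array([ 353.1, -111.8,   40.3,   40.3]), 59.0)
driver 0.67 [186. 118.] 511 (array([742.8, 155.8, 110.8,  26.5]), 86.2)
jar 0.84 [395. 120.] 812 (array([ 715.8, -325.9,   84.4,   57.6]), -46.1)
bolt 0.43 [328. 125.] 125 (array([ 724.3, -171.5,   32.7,   23.1]), -1.3)
can 0.63 [107. 143.] 604 (array([685. , 330.1,  76.3,  50.1]), 55.4)
```

View pics/top0.png

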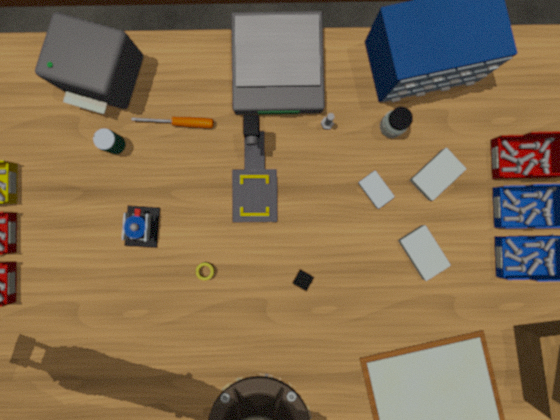

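View pics/scene0.png

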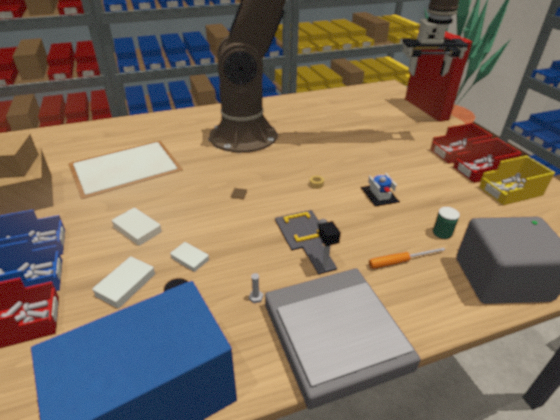

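The top view shows three white tiles. The smallest is at px (376,189). The stand is at (255,195), and the rest with the blue dish is at (138,227) with its red tab pointing up (+x). The scene view agrees, so I'll go above the tile.

```bash
cat >> h.py <<'E'
def pose(yaw):  # tool y at world yaw (deg), z down
    y=np.radians(yaw); Y=np.array([np.cos(y),np.sin(y),0]);Z=np.array([0,0,-1.]);return np.c_[np.cross(Y,Z),Y,Z]
def cur():
    s=observe(); return np.array(s["position"]),R.from_rotvec(s["ee_rot"]).as_matrix()
def plan(wps,p=None,M=None):
    if p is None: p,M=cur()
    for x,y,z,yaw in wps:
        q,N=np.array([x,y,z]),pose(yaw)
        print(np.round(M.T@(q-p),4).tolist(),np.round(R.from_matrix(M.T@N).as_rotvec(),4).tolist()); p,M=q,N
def yawnow():
    p,M=cur(); return np.round(p,4),round(float(np.degrees(np.arctan2(M[1,1],M[0,1]))),2)
E
python3 - <<'E'
from h import *
print(yawnow())
plan([(.36,.27,.21,29),(.46,-.05,.21,-14),(.568,-.292,.21,-56.3)])
m=silhouettes("stand","top")
E
```

```text
(array([0.2006, 0.5919, 0.2267]), 71.27)
[-0.2543, -0.2537, 0.0167] [-0.0, -0.0, 0.7378]
[-0.3284, -0.0677, 0.0] [0.0, 0.0, 0.7505]
[-0.2087, 0.1633, 0.0] [0.0, 0.0, 0.7383]
```

>>> jog_arm(motion=[[[-0.254, -0.254, 0.017, 0, 0, 0.738, -1], [-0.254, -0.254, 0.017, 0, 0, 0.738, -1], [-0.254, -0.254, 0.017, 0, 0, 0.738, -1], [-0.254, -0.254, 0.017, 0, 0, 0.738, -1], [-0.254, -0.254, 0.017, 0, 0, 0.738, -1], [-0.254, -0.254, 0.017, 0, 0, 0.738, -1], [-0.254, -0.254, 0.017, 0, 0, 0.738, -1], [-0.254, -0.254, 0.017, 0, 0, 0.738, -1], [-0.254, -0.254, 0.017, 0, 0, 0.738, -1], [-0.254, -0.254, 0.017, 0, 0, 0.738, -1]]])

```text
clock: 1.53
position: [0.3621, 0.2641, 0.2099]
ee_rot: [1.605, 2.699, -0.001]
force: [-0.2, 0.7, -0.7]
width: 1.002
gripper_force: 0.0
```

>>> jog_arm(motion=[[[-0.328, -0.068, 0, 0, 0, 0.75, -1], [-0.328, -0.068, 0, 0, 0, 0.75, -1], [-0.328, -0.068, 0, 0, 0, 0.75, -1], [-0.328, -0.068, 0, 0, 0, 0.75, -1], [-0.328, -0.068, 0, 0, 0, 0.75, -1], [-0.328, -0.068, 0, 0, 0, 0.75, -1], [-0.328, -0.068, 0, 0, 0, 0.75, -1], [-0.328, -0.068, 0, 0, 0, 0.75, -1], [-0.328, -0.068, 0, 0, 0, 0.75, -1], [-0.328, -0.068, 0, 0, 0, 0.75, -1]]])

```text
clock: 2.37
position: [0.4597, -0.0525, 0.21]
ee_rot: [2.479, 1.927, 0.0]
force: [0.0, 1.6, 0.5]
width: 1.0
gripper_force: 0.0
```

>>> jog_arm(motion=[[[-0.209, 0.163, 0, 0, 0, 0.738, -1], [-0.209, 0.163, 0, 0, 0, 0.738, -1], [-0.209, 0.163, 0, 0, 0, 0.738, -1], [-0.209, 0.163, 0, 0, 0, 0.738, -1], [-0.209, 0.163, 0, 0, 0, 0.738, -1], [-0.209, 0.163, 0, 0, 0, 0.738, -1], [-0.209, 0.163, 0, 0, 0, 0.738, -1], [-0.209, 0.163, 0, 0, 0, 0.738, -1], [-0.209, 0.163, 0, 0, 0, 0.738, -1], [-0.209, 0.163, 0, 0, 0, 0.738, -1]]])

```text
clock: 3.2
position: [0.5672, -0.2898, 0.2092]
ee_rot: [-3.003, -0.915, 0.0]
force: [-0.1, -0.4, -0.6]
width: 1.0
gripper_force: 0.0
```

```bash
cat >> h.py <<'E'
def refine(L,W,z,mask,P,x0):  # fit rectangle LxW at height z to the bright mask of top face: by minAreaRect
    return rect("wrist",mask,z,P)
E
python3 - <<'E'
from h import *
print(yawnow(),observe()["clock"])
P=camera_params("wrist");im=get_image("wrist");cv2.imwrite("pics/w1.png",im[...,::-1])
for r in silhouettes("tile","wrist"):
    print(round(r["p"],2),np.round(r["pixel"]),r["mask"].sum(),rect("wrist",r["mask"],.018,P))
E
```

```text
(array([ 0.5672, -0.2898,  0.2092]), -56.13) 3.2
0.86 [279. 191.] 3164 (array([ 569.7, -294.1,   81.1,   50. ]), 35.0)
0.66 [285. 335.] 1888 (array([ 396.3, -416.7,   73.1,   59. ]), -53.8)
0.58 [400. 233.] 5018 (array([ 603.7, -445.4,  122.7,   82.3]), -49.0)
```

View pics/w1.png

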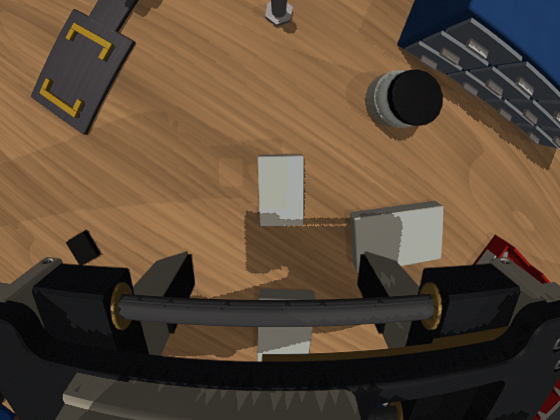

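The tile is at px (279,191) in the wrist view with free space around it. The stand's yellow stops are at (75,62), so I'll measure those too.

```bash
cat >> h.py <<'E'
def yellow(cam,im,P,c0):
    hsv=cv2.cvtColor(im,cv2.COLOR_RGB2HSV); m=cv2.inRange(hsv,(20,120,90),(35,255,255))
    pts=np.argwhere(m>0)[:,::-1]; w=np.array([at_z(cam,p,.018,P)[:2] for p in pts])
    w=w[np.hypot(*(w-c0).T)<.085]
    (x,y),(a,b),t=cv2.minAreaRect((w*1000).astype(np.float32))
    if a<b:a,b,t=b,a,t+90
    return len(w),np.round([x,y,a,b],1),round((t+90)%180-90,1)
E
python3 - <<'E'
from h import *
P=camera_params("wrist");c0=np.array([.562,0])
print(yellow("wrist",cv2.imread("pics/w1.png")[...,::-1].copy(),P,c0))
print(yellow("top",cv2.imread("pics/top0.png")[...,::-1].copy(),camera_params("top"),c0))
plan([(.5695,-.2935,.06,-55),(.5695,-.2935,.004,-55),(.5695,-.2935,.09,-55)])
E
```

```text
(772, array([560.1,   2. , 100.2,  69.7]), -0.3)
(299, array([560.6, -19.6, 111.1,  99.4]), 89.3)
[-0.0003, 0.0046, 0.1496] [-0.0013, -0.0011, -0.0194]
[0.0, 0.0, 0.056] [0.0, 0.0, 0.0]
[0.0, 0.0, -0.086] [0.0, 0.0, 0.0]
```

>>> jog_arm(motion=[[[0, 0.0045, 0.06, 0, 0, -0.02, -1], [0, 0.0045, 0.1, 0, 0, -0.02, -1], [0, 0.0045, 0.14, 0, 0, -0.02, -1], [0, 0.0045, 0.17, 0, 0, -0.02, -1], [0, 0.0045, 0.19, 0, 0, -0.02, -1], [0, 0.0045, 0.2, 0, 0, -0.02, -1], [0, 0.0045, 0.205, 0, 0, -0.02, -1], [0, 0.0045, 0.205, 0, 0, -0.02, -1]]])

```text
clock: 3.97
position: [0.5696, -0.2954, 0.0051]
ee_rot: [-2.997, -0.943, -0.0]
force: [1.0, 0.4, -0.0]
width: 1.005
gripper_force: 0.0
```

>>> jog_arm(motion=[[[0, 0, 0, 0, 0, 0, 0.3], [0, 0, 0, 0, 0, 0, 0.3], [0, 0, 0, 0, 0, 0, 0.3], [0, 0, 0, 0, 0, 0, 0.3], [0, 0, 0, 0, 0, 0, 0.3], [0, 0, 0, 0, 0, 0, 0.3], [0, 0, 0, 0, 0, 0, 0.3], [0, 0, 0, 0, 0, 0, 0.3]]], force=20)

```text
clock: 4.63
position: [0.5693, -0.2959, 0.0049]
ee_rot: [-2.997, -0.941, -0.0]
force: [-0.3, 0.8, 2.5]
width: 0.543
gripper_force: 20.0
```

Run:
```python
from h import *
print(yawnow())
plan([(.5693,-.2955,.09,-55.1),(.565,-.15,.1,17),(.5601,.002,.1,89.7)])
```

```text
(array([ 0.5693, -0.2959,  0.0049]), -55.12)
[0.0002, -0.0003, -0.0851] [-0.0002, -0.0002, -0.0003]
[0.0797, -0.1218, -0.01] [0.0, 0.0, -1.2584]
[0.1468, 0.0398, 0.0] [0.0, 0.0, -1.2689]
```

>>> jog_arm(motion=[[[0, 0, -0.02, 0, 0, 0, 0.3], [0, 0, -0.05, 0, 0, 0, 0.3], [0, 0, -0.085, 0, 0, 0, 0.3]]])

```text
clock: 4.88
position: [0.5678, -0.2951, 0.0888]
ee_rot: [-2.995, -0.94, 0.005]
force: [1.3, 0.1, -1.9]
width: 0.545
gripper_force: 20.0
```

>>> jog_arm(motion=[[[0.008, -0.012, -0.001, 0, 0, -0.12, 0.3], [0.016, -0.024, -0.002, 0, 0, -0.24, 0.3], [0.024, -0.036, -0.003, 0, 0, -0.36, 0.3], [0.032, -0.049, -0.004, 0, 0, -0.48, 0.3], [0.04, -0.061, -0.005, 0, 0, -0.6, 0.3], [0.048, -0.073, -0.006, 0, 0, -0.72, 0.3], [0.056, -0.085, -0.007, 0, 0, -0.84, 0.3], [0.064, -0.097, -0.008, 0, 0, -0.96, 0.3], [0.072, -0.11, -0.009, 0, 0, -1.08, 0.3], [0.08, -0.122, -0.01, 0, 0, -1.2, 0.3]]])

```text
clock: 5.72
position: [0.5647, -0.1494, 0.0996]
ee_rot: [-1.935, -2.475, 0.0]
force: [-0.4, -0.3, -1.1]
width: 0.544
gripper_force: 20.0
```

Run:
```python
from h import *
print(yawnow(),observe()["width"])
plan([(.5601,.002,.1,89.7)])
```

```text
(array([ 0.5647, -0.1494,  0.0996]), 13.96) 0.5440899427116969
[0.148, 0.0321, -0.0004] [-0.0003, -0.0005, -1.3218]
```

>>> jog_arm(motion=[[[0.015, 0.003, 0, 0, 0, -0.12, 0.3], [0.03, 0.006, 0, 0, 0, -0.24, 0.3], [0.045, 0.01, 0, 0, 0, -0.36, 0.3], [0.06, 0.013, 0, 0, 0, -0.48, 0.3], [0.075, 0.016, 0, 0, 0, -0.6, 0.3], [0.09, 0.019, 0, 0, 0, -0.72, 0.3], [0.105, 0.023, 0, 0, 0, -0.84, 0.3], [0.12, 0.026, 0, 0, 0, -0.96, 0.3], [0.135, 0.029, 0, 0, 0, -1.08, 0.3], [0.148, 0.032, 0, 0, 0, -1.2, 0.3]]])

```text
clock: 6.55
position: [0.561, 0.0021, 0.0995]
ee_rot: [-0.199, -3.135, -0.0]
force: [-0.0, 0.3, -2.0]
width: 0.543
gripper_force: 20.0
```

>>> jog_arm(motion=[[[0, 0, 0, 0, 0, -0.12, 0.3], [0, 0, 0, 0, 0, -0.12, 0.3], [0, 0, 0, 0, 0, -0.12, 0.3]]])

```text
clock: 6.8
position: [0.5612, 0.0007, 0.0995]
ee_rot: [-0.027, -3.141, 0.0]
force: [0.2, -0.5, -3.0]
width: 0.545
gripper_force: 20.0
```

Run:
```python
from h import *
print(yawnow(),observe()["width"])
P=camera_params("wrist");im=get_image("wrist");cv2.imwrite("pics/w2.png",im[...,::-1])
r=silhouettes("tile","wrist")
p,_=cur()
for t in r[:2]: print(round(t["p"],2),t["pixel"],rect("wrist",t["mask"],p[2]+.013,P),rect("wrist",t["mask"],p[2]-.005,P))
print(yellow("wrist",im,P,np.array([.56,.002])))
```

```text
(array([0.5612, 0.0007, 0.0995]), 89.02) 0.5449806303670486
0.79 [274.4, 256.9] (array([545. ,   1.4,  55.2,  49.9]), -1.0) (array([553. ,   1.3,  62. ,  56. ]), -1.0)
(1290, array([520.3,   2.2,  69. ,  21.5]), 89.8)
```

View pics/w2.png

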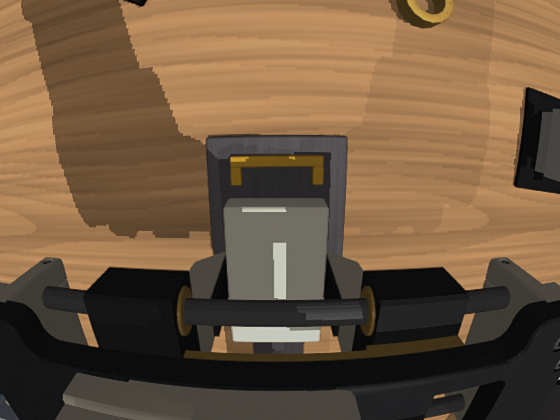

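Looking toward −x, the gripped tile spans px (225–328, 199–340), and the near yellow stop is at (277,165). I'll correct about 2 mm in x, lower and recheck.

>>> jog_arm(motion=[[[0.002, 0.0008, 0.01, 0, 0, -0.013, 0.3], [0.002, 0.0008, 0.03, 0, 0, -0.013, 0.3], [0.002, 0.0008, 0.05, 0, 0, -0.013, 0.3], [0.002, 0.0008, 0.06, 0, 0, -0.013, 0.3], [0.002, 0.0008, 0.065, 0, 0, -0.013, 0.3], [0.002, 0.0008, 0.065, 0, 0, -0.013, 0.3]]])

```text
clock: 7.4
position: [0.5585, 0.0018, 0.0335]
ee_rot: [-0.001, -3.139, 0.001]
force: [-0.5, -0.3, -0.6]
width: 0.542
gripper_force: 20.0
```

Run:
```python
from h import *
print(yawnow(),observe()["width"])
P=camera_params("wrist");im=get_image("wrist");cv2.imwrite("pics/w3.png",im[...,::-1])
r=silhouettes("tile","wrist")
p,_=cur()
for t in r[:1]:
  c,l=rect("wrist",t["mask"],p[2]-.005,P); print(c,l,"near edge->centre x",c[0]-c[2]/2+40, "ctr y",c[1])
n,c,l=yellow("wrist",im,P,np.array([.56,.002])); print(n,c,l,"centre x",c[0]-min(c[2:])/2+50 )
```

```text
(array([0.5585, 0.0018, 0.0335]), 89.96) 0.5415205297857676
[549.9   2.4  60.9  55.5] -0.0 near edge->centre x 559.4499999999999 ctr y 2.4
2276 [558.4   5.3 131.8  99.3] 86.8 centre x 558.75
```

>>> jog_arm(motion=[[[0, 0, 0.004, 0, 0, 0.003, 0.3], [0, 0, 0.008, 0, 0, 0.003, 0.3], [0, 0, 0.012, 0, 0, 0.003, 0.3], [0, 0, 0.016, 0, 0, 0.003, 0.3], [0, 0, 0.018, 0, 0, 0.003, 0.3], [0, 0, 0.018, 0, 0, 0.003, 0.3], [0, 0, 0.018, 0, 0, 0.003, 0.3]]])

```text
clock: 8.08
position: [0.5593, 0.002, 0.0166]
ee_rot: [-0.005, -3.141, 0.0]
force: [0.0, 0.8, -1.8]
width: 0.542
gripper_force: 20.0
```

>>> jog_arm(motion=[[[0, 0, 0.0007, 0, 0, 0, 0.3], [0, 0, 0.0014, 0, 0, 0, 0.3], [0, 0, 0.0014, 0, 0, 0, 0.3], [0, 0, 0.0014, 0, 0, 0, 0.3]]])

```text
clock: 8.42
position: [0.5594, 0.0021, 0.0154]
ee_rot: [0.004, 3.141, 0.0]
force: [0.0, 0.1, -1.2]
width: 0.542
gripper_force: 20.0
```

>>> jog_arm(motion=[[[0, 0, 0.0006, 0, 0, 0, 0.3], [0, 0, 0.0012, 0, 0, 0, 0.3], [0, 0, 0.0012, 0, 0, 0, 0.3]]])

```text
clock: 8.67
position: [0.5595, 0.0021, 0.0148]
ee_rot: [0.004, 3.141, 0.0]
force: [-2.5, -0.1, 7.7]
width: 0.542
gripper_force: 20.0
```

>>> jog_arm(motion=[[[0, 0, 0, 0, 0, 0, -0.5], [0, 0, 0, 0, 0, 0, -0.5], [0, 0, 0, 0, 0, 0, -0.5], [0, 0, 0, 0, 0, 0, -0.5], [0, 0, 0, 0, 0, 0, -0.5], [0, 0, -0.02, 0, 0, 0, -0.5], [0, 0, -0.06, 0, 0, 0, -0.5], [0, 0, -0.1, 0, 0, 0, -0.5], [0, 0, -0.14, 0, 0, 0, -0.5]]])

```text
clock: 9.42
position: [0.5587, 0.002, 0.1555]
ee_rot: [-0.005, -3.14, 0.0]
force: [1.4, -0.3, -0.9]
width: 0.752
gripper_force: 0.0
```

Run:
```python
from h import *
print(yawnow(),observe()["width"])
P=camera_params("wrist");im=get_image("wrist");cv2.imwrite("pics/w4.png",cv2.resize(im[100:330,150:430,::-1],None,fx=2.5,fy=2.5))
r=silhouettes("tile","wrist")
for t in r[:1]: print(rect("wrist",t["mask"],.028,P))
plan([(.47,.0,.20,60),(.47,.16,.22,86)])
```

```text
(array([0.5587, 0.002 , 0.1555]), 89.83) 0.7522641427624
(array([558.6,   2.5,  81.3,  50.6]), -0.2)
[0.0929, -0.0025, -0.0404] [0.0039, 0.0102, 0.5204]
[0.08, 0.1386, -0.02] [0.0, 0.0, -0.4538]
```

View pics/w4.png

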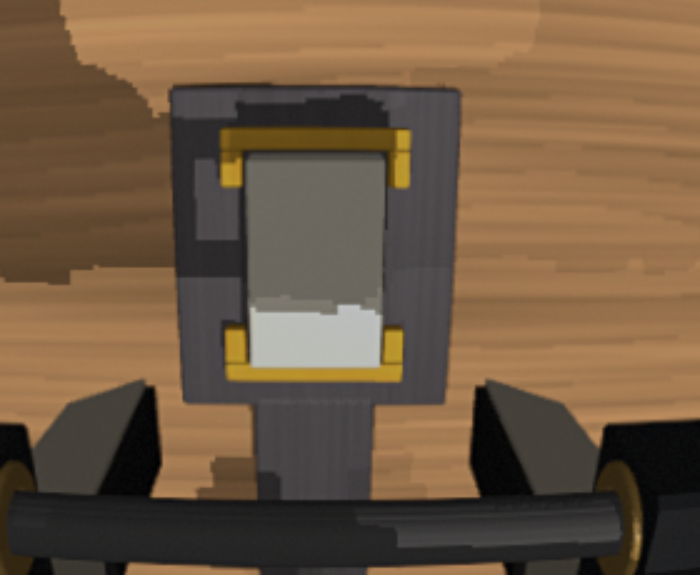

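Tile seated inside all four yellow corner stops (crop px 245–385 × 150–368). Now I'll go above the dish.

>>> jog_arm(motion=[[[0.065, 0.27, -0.065, 0, 0, 0.07, -1], [0.065, 0.27, -0.065, 0, 0, 0.07, -1], [0.065, 0.27, -0.065, 0, 0, 0.07, -1], [0.065, 0.27, -0.065, 0, 0, 0.07, -1], [0.065, 0.27, -0.065, 0, 0, 0.07, -1], [0.065, 0.27, -0.065, 0, 0, 0.07, -1], [0.065, 0.27, -0.065, 0, 0, 0.07, -1], [0.065, 0.27, -0.065, 0, 0, 0.07, -1], [0.065, 0.27, -0.065, 0, 0, 0.07, -1], [0.065, 0.27, -0.065, 0, 0, 0.07, -1]]])

```text
clock: 10.35
position: [0.4951, 0.2715, 0.2186]
ee_rot: [-0.114, -3.139, 0.002]
force: [1.0, 0.1, 0.3]
width: 1.0
gripper_force: 0.0
```

Run:
```python
from h import *
print(yawnow(),observe()["width"])
P=camera_params("wrist");im=get_image("wrist");cv2.imwrite("pics/w5.png",im[...,::-1])
for q,z in(("dish",.054),("rest",.006),("ball_center",.055)):
  for t in silhouettes(q,"wrist")[:2]: print(q,round(t["p"],2),np.round(t["pixel"]),t["mask"].sum(),rect("wrist",t["mask"],z,P))
```

```text
(array([0.4951, 0.2715, 0.2186]), 85.83) 0.9995155184150678
dish 0.82 [286. 180.] 2572 (array([491. , 278.2,  71.8,  56.5]), -4.1)
dish 0.71 [279. 157.] 2972 (array([479.5, 278.5,  88.4,  69.8]), -5.3)
rest 0.84 [281. 161.] 3108 (array([488.4, 278.7, 101.9,  82.3]), -5.4)
ball_center 0.55 [283. 186.] 247 (array([489.4, 278.1,  17.8,  17.3]), -4.1)
```

View pics/w5.png

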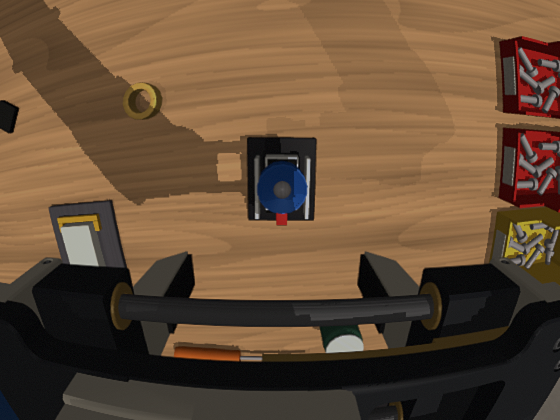

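The dish is at px (283,188), with the ball at (283,188) centred in it and the red tab at (281,218) pointing to +x. I'll centre above it and descend part way.

Run:
```python
from h import *
plan([(.4893,.2782,.13,85.4)])
```

```text
[0.0068, 0.0072, 0.0888] [-0.0008, -0.0003, 0.0049]
```

>>> jog_arm(motion=[[[0.007, 0.007, 0.03, 0, 0, 0.005, -1], [0.007, 0.007, 0.06, 0, 0, 0.005, -1], [0.007, 0.007, 0.08, 0, 0, 0.005, -1], [0.007, 0.007, 0.089, 0, 0, 0.005, -1], [0.007, 0.007, 0.089, 0, 0, 0.005, -1], [0.007, 0.007, 0.089, 0, 0, 0.005, -1]]])

```text
clock: 11.05
position: [0.4892, 0.2793, 0.1305]
ee_rot: [-0.124, -3.139, 0.0]
force: [0.4, 0.2, 0.3]
width: 1.001
gripper_force: 0.0
```

Run:
```python
from h import *
print(yawnow(),observe()["width"])
P=camera_params("wrist");im=get_image("wrist");cv2.imwrite("pics/w6.png",im[...,::-1])
for q,z in(("dish",.054),("rest",.006),("ball_center",.0555)):
  for t in silhouettes(q,"wrist")[:1]:
    m=t["mask"];print(q,round(t["p"],2),np.round(t["pixel"]),m.sum(),rect("wrist",m,z,P))
    if q!="ball_center":
      ys,xs=np.where(m);r0,r1=ys.min(),ys.max()
      for side in(0,-1):
        L=np.array([at_z("wrist",(np.where(m[r])[0][side]+side+0.5*0,r),z,P)[:2]*1000 for r in range(int(r0+.25*(r1-r0)),int(r0+.75*(r1-r0)))])
        k=np.polyfit(L[:,0],L[:,1],1);print("  edge yaw",np.round(np.degrees(np.arctan(k[0])),2),"y at 489",round(np.polyval(k,489.3),1))
```

```text
(array([0.4892, 0.2793, 0.1305]), 85.48) 1.000636729890892
dish 0.69 [ 44. 243.] 1966 (array([502.1,  49.4,  99.1,  47.3]), -88.5)
  edge yaw -0.02 y at 489 2.0
  edge yaw 2.82 y at 489 96.2
rest 0.85 [276. 178.] 4417 (array([488.1, 278.3,  99.9,  80.2]), -4.5)
  edge yaw -5.94 y at 489 238.7
  edge yaw -4.64 y at 489 317.0
ball_center 0.68 [274. 221.] 427 (array([489.3, 278.4,  17.7,  16.8]), -4.5)
```

View pics/w6.png

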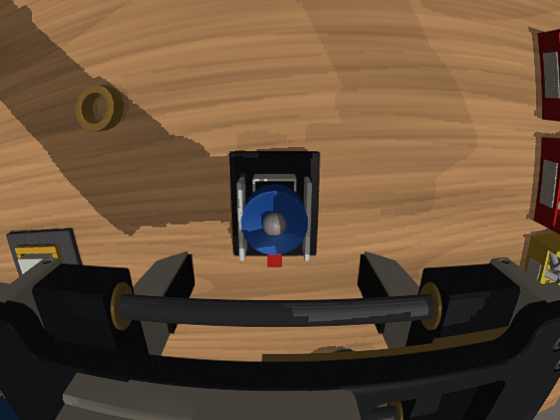

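Foot fits 100×80 at −4.5°, with the dish and ball centred at (488.8, 278.4). Descending to z 0.023.

>>> jog_arm(motion=[[[0, -0.0009, 0.02, 0, 0, 0, -1], [0, -0.0009, 0.045, 0, 0, 0, -1], [0, -0.0009, 0.065, 0, 0, 0, -1], [0, -0.0009, 0.085, 0, 0, 0, -0.7], [0, -0.0009, 0.098, 0, 0, 0, -0.5], [0, -0.0009, 0.105, 0, 0, 0, -0.4], [0, -0.0009, 0.1075, 0, 0, 0, -0.35], [0, -0.0009, 0.1075, 0, 0, 0, -0.35], [0, -0.0009, 0.1075, 0, 0, 0, -0.35]]], force=5)

```text
clock: 12.0
position: [0.4893, 0.2793, 0.0236]
ee_rot: [0.122, 3.138, 0.001]
force: [0.1, -0.1, 0.0]
width: 0.682
gripper_force: 0.0
```

Run:
```python
from h import *
print(yawnow(),observe()["width"])
P=camera_params("wrist");get_image("wrist")
for t in silhouettes("ball_center","wrist")[:1]: print(t["p"],t["pixel"],rect("wrist",t["mask"],.0555,P))
```

```text
(array([0.4893, 0.2793, 0.0236]), 85.53) 0.6819032221840501
0.58 [271.6, 290.3] (array([483.8, 278.9,  17.4,   9.1]), 85.6)
```

>>> jog_arm(motion=[[[0, -0.0004, 0, 0, 0, 0, -0.32], [0, -0.0004, 0, 0, 0, 0, -0.3], [0, -0.0004, 0, 0, 0, 0, -0.28], [0, -0.0004, 0, 0, 0, 0, -0.26], [0, -0.0004, 0, 0, 0, 0, -0.245], [0, -0.0004, 0, 0, 0, 0, -0.23], [0, -0.0004, 0, 0, 0, 0, -0.215], [0, -0.0004, 0, 0, 0, 0, -0.2], [0, -0.0004, 0, 0, 0, 0, -0.185], [0, -0.0004, 0, 0, 0, 0, -0.17]]], force=5)

```text
clock: 12.93
position: [0.4886, 0.2781, 0.0226]
ee_rot: [-0.123, -3.139, 0.001]
force: [0.1, -1.0, 1.2]
width: 0.612
gripper_force: 5.0
```

>>> jog_arm(motion=[[[0, 0, 0, 0, 0, 0, -0.1], [0, 0, 0, 0, 0, 0, 0], [0, 0, 0, 0, 0, 0, 0.1], [0, 0, 0, 0, 0, 0, 0.2], [0, 0, 0, 0, 0, 0, 0.3]]], force=12)

```text
clock: 13.35
position: [0.4886, 0.2785, 0.0226]
ee_rot: [-0.122, -3.139, -0.0]
force: [-0.0, -1.4, 0.5]
width: 0.603
gripper_force: 12.0
```

>>> jog_arm(motion=[[[0, 0, 0, 0, 0, 0, 0.3], [0, 0, 0, 0, 0, 0, 0.3], [0, 0, 0, 0, 0, 0, 0.3]]], force=22)

```text
clock: 13.6
position: [0.4886, 0.2785, 0.0226]
ee_rot: [-0.122, -3.139, -0.0]
force: [-0.0, -1.3, -1.1]
width: 0.608
gripper_force: 22.0
```

Run:
```python
from h import *
print(yawnow(),observe()["width"])
P=camera_params("wrist");get_image("wrist")
for t in silhouettes("ball_center","wrist")[:1]: print(t["p"],t["pixel"],rect("wrist",t["mask"],.0555,P))
```

```text
(array([0.4886, 0.2785, 0.0226]), 85.54) 0.6078321626102442
```

The grip is on at 56 mm. Lifting smoothly.

>>> jog_arm(motion=[[[0, 0, -0.001, 0, 0, 0, 0.3], [0, 0, -0.003, 0, 0, 0, 0.3], [0, 0, -0.006, 0, 0, 0, 0.3], [0, 0, -0.01, 0, 0, 0, 0.3], [0, 0, -0.015, 0, 0, 0, 0.3], [0, 0, -0.021, 0, 0, 0, 0.3], [0, 0, -0.028, 0, 0, 0, 0.3], [0, 0, -0.036, 0, 0, 0, 0.3], [0, 0, -0.044, 0, 0, 0, 0.3], [0, 0, -0.052, 0, 0, 0, 0.3]]])

```text
clock: 14.53
position: [0.4887, 0.2785, 0.0757]
ee_rot: [0.122, 3.139, 0.0]
force: [-0.3, -0.6, -2.0]
width: 0.606
gripper_force: 22.0
```

>>> jog_arm(motion=[[[0, 0, -0.008, 0, 0, 0, 0.3], [0, 0, -0.016, 0, 0, 0, 0.3], [0, 0, -0.023, 0, 0, 0, 0.3], [0, 0, -0.029, 0, 0, 0, 0.3], [0, 0, -0.034, 0, 0, 0, 0.3], [0, 0, -0.038, 0, 0, 0, 0.3], [0, 0, -0.041, 0, 0, 0, 0.3], [0, 0, -0.043, 0, 0, 0, 0.3], [0, 0, -0.044, 0, 0, 0, 0.3], [0, 0, -0.044, 0, 0, 0, 0.3]]])

```text
clock: 15.37
position: [0.4886, 0.2784, 0.1187]
ee_rot: [-0.122, -3.139, 0.0]
force: [0.5, 0.3, -1.3]
width: 0.603
gripper_force: 22.0
```

Run:
```python
from h import *
print(yawnow(),observe()["width"],observe()["clock"])
z=cur()[0][2]+.0074
for c in("wrist","scene","top"):
  P=camera_params(c);im=get_image(c);cv2.imwrite(f"pics/l_{c}.png",im[...,::-1])
  for q,h in(("ball_center",.0255),("dish",.02)):
    for t in silhouettes(q,c)[:1]: print(c,q,round(t["p"],2),t["pixel"],t["mask"].sum(),rect(c,t["mask"],z+h,P))
  print(" expected ball px",proj(c,cur()[0]+[0,0,.0329],P))
plan([(.559,.0022,.1186,85.5)])
im=cv2.imread("pics/l_scene.png");P=camera_params("scene");u,v=proj("scene",cur()[0]+[0,0,.02],P).astype(int)
a=cv2.resize(im[max(v-45,0):v+45,u-60:u+60],(800,600),interpolation=2);cv2.imwrite("pics/l_crop.png",a)
```

```text
(array([0.4886, 0.2784, 0.1187]), 85.54) 0.6033974645238012 15.3667
wrist ball_center 0.93 [274.4, 290.4] 468 (array([483.3, 279.1,  16.8,   8.3]), 87.7)
wrist dish 0.8 [272.4, 269.7] 9398 (array([471.3, 280.1,  57.8,  40.1]), 85.6)
 expected ball px [274.36321269 301.20048876]
scene dish 0.75 [388.9, 157.2] 277 (array([508.8, 276.3, 101. ,  57.6]), -36.2)
 expected ball px [387.85188084 149.42372092]
 expected ball px [116.95419898 227.51857765]
[-0.0917, -0.2699, -0.0] [-0.0001, -0.0001, 0.0006]
```

View pics/l_crop.png

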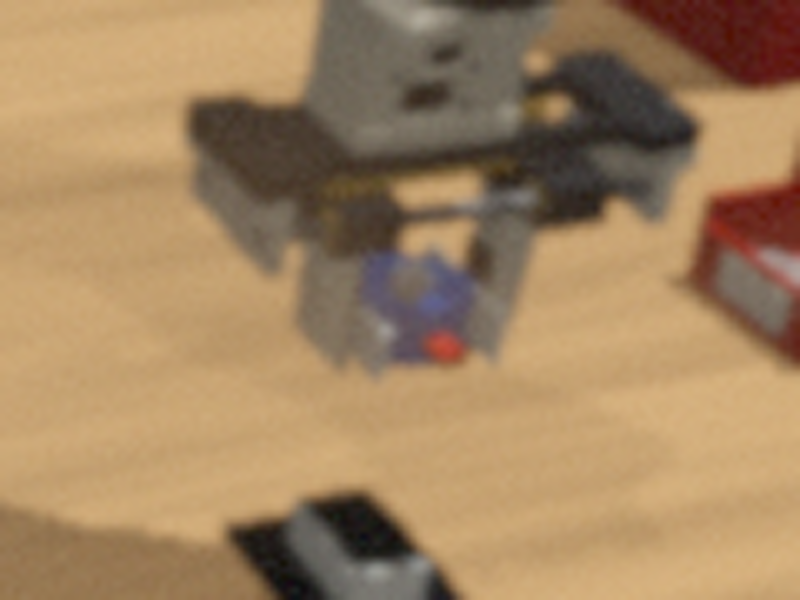

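The dish hangs level between the fingers (crop px (420,310)) with the ball in the middle at (410,275) and the rest clear below. Translating with a gentle ramp.

>>> jog_arm(motion=[[[-0.0003, -0.0009, 0, 0, 0, 0, 0.3], [-0.001, -0.0028, 0, 0, 0, 0, 0.3], [-0.0019, -0.0057, 0, 0, 0, 0, 0.3], [-0.0032, -0.0095, 0, 0, 0, 0, 0.3], [-0.0048, -0.0142, 0, 0, 0, 0, 0.3], [-0.0068, -0.0199, 0, 0, 0, 0, 0.3], [-0.009, -0.0265, 0, 0, 0, 0, 0.3], [-0.0116, -0.0341, 0, 0, 0, 0, 0.3], [-0.0145, -0.0426, 0, 0, 0, 0, 0.3], [-0.0177, -0.0521, 0, 0, 0, 0, 0.3]]])

```text
clock: 16.65
position: [0.5024, 0.2242, 0.1187]
ee_rot: [0.122, 3.139, 0.0]
force: [0.8, 0.0, -1.7]
width: 0.61
gripper_force: 22.0
```

>>> jog_arm(motion=[[[-0.0032, -0.0095, 0, 0, 0, 0, 0.3], [-0.0064, -0.0189, 0, 0, 0, 0, 0.3], [-0.0096, -0.0284, 0, 0, 0, 0, 0.3], [-0.0129, -0.0379, 0, 0, 0, 0, 0.3], [-0.0161, -0.0473, 0, 0, 0, 0, 0.3], [-0.0193, -0.0568, 0, 0, 0, 0, 0.3], [-0.0225, -0.0663, 0, 0, 0, 0, 0.3], [-0.0257, -0.0757, 0, 0, 0, 0, 0.3], [-0.029, -0.0852, 0, 0, 0, 0, 0.3], [-0.0322, -0.0947, 0, 0, 0, 0, 0.3]]])

```text
clock: 17.48
position: [0.5272, 0.1273, 0.1186]
ee_rot: [0.122, 3.139, 0.0]
force: [-1.0, 0.5, -1.1]
width: 0.603
gripper_force: 22.0
```

>>> jog_arm(motion=[[[-0.0032, -0.0095, 0, 0, 0, 0, 0.3], [-0.0064, -0.0189, 0, 0, 0, 0, 0.3], [-0.0096, -0.0284, 0, 0, 0, 0, 0.3], [-0.0129, -0.0379, 0, 0, 0, 0, 0.3], [-0.0161, -0.0473, 0, 0, 0, 0, 0.3], [-0.0193, -0.0568, 0, 0, 0, 0, 0.3], [-0.0225, -0.0663, 0, 0, 0, 0, 0.3], [-0.0257, -0.0757, 0, 0, 0, 0, 0.3], [-0.029, -0.0852, 0, 0, 0, 0, 0.3], [-0.0319, -0.0937, 0, 0, 0, 0, 0.3]]])

```text
clock: 18.32
position: [0.5517, 0.0311, 0.1186]
ee_rot: [0.123, 3.139, -0.0]
force: [-0.1, 0.7, -1.6]
width: 0.608
gripper_force: 22.0
```

>>> jog_arm(motion=[[[-0.0026, -0.0076, 0, 0, 0, 0, 0.3], [-0.0048, -0.0142, 0, 0, 0, 0, 0.3], [-0.0068, -0.0199, 0, 0, 0, 0, 0.3], [-0.008, -0.0237, 0, 0, 0, 0, 0.3], [-0.009, -0.0265, 0, 0, 0, 0, 0.3], [-0.0097, -0.0284, 0, 0, 0, 0, 0.3], [-0.01, -0.0294, 0, 0, 0, 0, 0.3], [-0.01, -0.0294, 0, 0, 0, 0, 0.3], [-0.01, -0.0294, 0, 0, 0, 0, 0.3]]])

```text
clock: 19.07
position: [0.5591, 0.0025, 0.1186]
ee_rot: [-0.122, -3.139, -0.0]
force: [0.2, -0.9, -1.4]
width: 0.614
gripper_force: 22.0
```

Run:
```python
from h import *
print(yawnow(),observe()["width"],observe()["clock"])
P=camera_params("wrist");get_image("wrist")
for t in silhouettes("ball_center","wrist")[:1]: print(round(t["p"],2),t["pixel"],t["mask"].sum())
```

```text
(array([0.5591, 0.0025, 0.1186]), 85.56) 0.6136118263195214 19.0667
0.57 [276.8, 292.9] 486
```

>>> jog_arm(motion=[[[0, 0, 0, 0, 0, 0.01, 0.3], [0, 0, 0, 0, 0, 0.03, 0.3], [0, 0, 0, 0, 0, 0.06, 0.3], [0, 0, 0, 0, 0, 0.1, 0.3], [0, 0, 0, 0, 0, 0.15, 0.3], [0, 0, 0, 0, 0, 0.21, 0.3], [0, 0, 0, 0, 0, 0.27, 0.3], [0, 0, 0, 0, 0, 0.33, 0.3], [0, 0, 0, 0, 0, 0.39, 0.3], [0, 0, 0, 0, 0, 0.45, 0.3]]])

```text
clock: 20.0
position: [0.5591, 0.0024, 0.1187]
ee_rot: [0.826, 3.031, 0.0]
force: [-0.2, -0.1, -1.0]
width: 0.603
gripper_force: 22.0
```

>>> jog_arm(motion=[[[0, 0, 0, 0, 0, 0.06, 0.3], [0, 0, 0, 0, 0, 0.12, 0.3], [0, 0, 0, 0, 0, 0.18, 0.3], [0, 0, 0, 0, 0, 0.24, 0.3], [0, 0, 0, 0, 0, 0.3, 0.3], [0, 0, 0, 0, 0, 0.36, 0.3], [0, 0, 0, 0, 0, 0.42, 0.3], [0, 0, 0, 0, 0, 0.48, 0.3], [0, 0, 0, 0, 0, 0.54, 0.3], [0, 0, 0, 0, 0, 0.6, 0.3]]])

```text
clock: 20.83
position: [0.5591, 0.0024, 0.1187]
ee_rot: [-1.684, -2.652, -0.0]
force: [-0.1, -0.0, -2.4]
width: 0.608
gripper_force: 22.0
```

>>> jog_arm(motion=[[[0, 0, 0, 0, 0, 0.06, 0.3], [0, 0, 0, 0, 0, 0.12, 0.3], [0, 0, 0, 0, 0, 0.18, 0.3], [0, 0, 0, 0, 0, 0.24, 0.3], [0, 0, 0, 0, 0, 0.3, 0.3], [0, 0, 0, 0, 0, 0.36, 0.3], [0, 0, 0, 0, 0, 0.41, 0.3], [0, 0, 0, 0, 0, 0.45, 0.3], [0, 0, 0, 0, 0, 0.48, 0.3], [0, 0, 0, 0, 0, 0.5, 0.3]]])

```text
clock: 21.67
position: [0.5591, 0.0025, 0.1187]
ee_rot: [-2.286, -2.154, -0.0]
force: [0.4, -0.0, -1.5]
width: 0.608
gripper_force: 22.0
```

>>> jog_arm(motion=[[[0, 0, 0.001, 0, 0, 0.012, 0.3], [0, 0, 0.003, 0, 0, 0.019, 0.3], [0, 0, 0.005, 0, 0, 0.021, 0.3], [0, 0, 0.008, 0, 0, 0.021, 0.3], [0, 0, 0.011, 0, 0, 0.021, 0.3], [0, 0, 0.013, 0, 0, 0.021, 0.3], [0, 0, 0.015, 0, 0, 0.021, 0.3], [0, 0, 0.016, 0, 0, 0.021, 0.3], [0, 0, 0.016, 0, 0, 0.021, 0.3], [0, 0, 0.016, 0, 0, 0.021, 0.3]]])

```text
clock: 22.5
position: [0.5591, 0.0021, 0.1026]
ee_rot: [2.306, 2.133, -0.0]
force: [-0.1, -0.4, -1.5]
width: 0.606
gripper_force: 22.0
```

Run:
```python
from h import *
print(yawnow(),observe()["width"],observe()["clock"])
P=camera_params("wrist");im=get_image("wrist");cv2.imwrite("pics/f_w.png",im[...,::-1])
for t in silhouettes("ball_center","wrist")[:1]: print(round(t["p"],2),t["pixel"],t["mask"].sum())
sc=get_image("scene")
u,v=proj("scene",cur()[0]+[0,0,.0],camera_params("scene")).astype(int)
a=cv2.resize(sc[v-60:v+60,u-60:u+60,::-1],(400,400),interpolation=2)
b=cv2.resize(im[180:340,200:360,::-1],(400,400),interpolation=2);cv2.imwrite("pics/f.png",np.hstack([a,b]))
for t in silhouettes("tile","top"): print(t["pixel"],rect("top",t["mask"],.028))
```

```text
(array([0.5591, 0.0021, 0.1026]), -4.48) 0.6056725709255415 22.5
0.69 [272.8, 290.5] 384
[423.0, 254.5] (array([ 415.6, -401.2,  118.3,   78.9]), 31.4)
[436.5, 173.3] (array([ 601.7, -439.3,  119.2,   74.3]), -48.2)
[252.4, 193.9] (array([5.602e+02, 3.000e-01, 7.910e+01, 5.030e+01]), -0.9)
```

View pics/f.png

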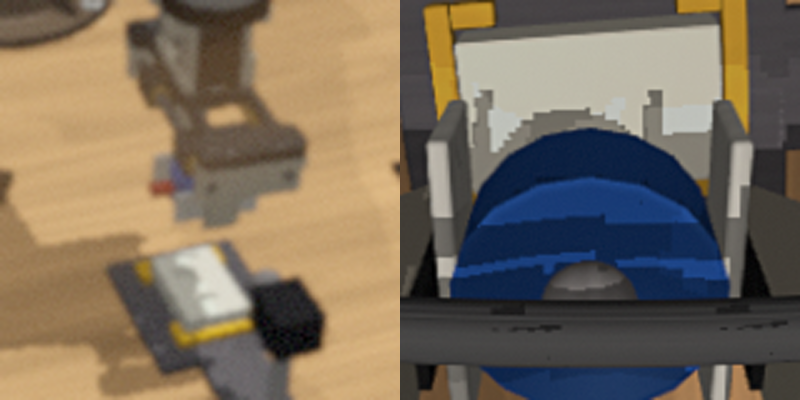

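The dish is level over the seated tile and clear of the stand camera, with the ball in the middle (right half, px (590,285)). I'll let it settle, then hand in.

>>> jog_arm(motion=[[[0, 0, 0, 0, 0, 0, 0.3], [0, 0, 0, 0, 0, 0, 0.3], [0, 0, 0, 0, 0, 0, 0.3], [0, 0, 0, 0, 0, 0, 0.3], [0, 0, 0, 0, 0, 0, 0.3], [0, 0, 0, 0, 0, 0, 0.3], [0, 0, 0, 0, 0, 0, 0.3], [0, 0, 0, 0, 0, 0, 0.3], [0, 0, 0, 0, 0, 0, 0.3], [0, 0, 0, 0, 0, 0, 0.3]]])

```text
clock: 23.53
position: [0.5591, 0.0022, 0.1027]
ee_rot: [2.306, 2.133, 0.0]
force: [0.2, -0.1, -1.4]
width: 0.61
gripper_force: 22.0
```

```bash
python3 -c "
from h import *
print(yawnow(),sign_off())"
```

```text
the job is handed in; nothing more can be done
(array([0.5591, 0.0022, 0.1027]), -4.48) None
```

I handed the job in at about 23.5 s: the tile is seated between the yellow stops, and the arm is holding the dish level over it, a quarter turn from how it stood, underside about 10 cm above the pocket floor, with the ball centred; no verdict came back.

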